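Pop the filter hatch of the studio air cleaner

ROBOT

A 6-joint arm with a two-finger parallel gripper is mounted at the origin on the work surface. World frame = base frame: x ahead of the robot, y to its left, z up, the work surface at z = 0. Lengths are in m, angles in rad, forces in N, time in s.
With the tool pointing down it reaches from about 0.325 to 0.85 m from the base axis. Payload 15.5 kg.
Tool frame: the origin (TCP) lies at the very end of the fingers, on their centre line; the grasp point (between the pads) lies 19 mm behind it; x points along the fingers, z is the direction in which the jaws open and shut, and the axes are right-handed (so a half turn about x gives the same grasp; the last joint's range is limited). The gripper opens to 91 mm and grips with 3 to 60 N. Pads are 32 mm wide; open, the fingers measure 118 mm over their backs; the gripper's body (76 mm by 178 mm) begins 60 mm behind the grasp point.
Start: joints at [-1.435, 0.494, 1.345, -0, 1.302, -0.096], TCP at [0.143, -0.608, 0.214] pointing down, gripper open.
Joint ranges: [-2.91, 2.91], [-0.82, 2.16], [0.22, 2.67], [-1.22, 4.37], [0.12, 2.79], [-3.08, 3.08]. Speed limits (rad/s): [1.89, 1.89, 2.57, 3.01, 3.01, 3.01].

INTERFACE

Orientations are given as a rotation vector (axis times angle).
In Python, from cell import r gives the robot as it stands. The module is installed in compiled form; this text tells all that it offers.
- The arm moves only by the shell command python3 -m creep 'ROWS' [OPENING] [FORCE]. ROWS is JSON, a list that holds one entry, the list of rows, each a list of 4 numbers: the shift along the world's x, y, z in m, then the turn about the world's z in degrees. In form: [[[dx, dy, dz, yaw], ...]]. A call has 1 to 8 rows; each row is the pose to reach, as a shift and turn from the pose commanded when the call began; what a row does not reach only later rows make up. A row lasts 1/8 s, in which the tool goes at most 62.5 mm and 10.7 degrees, less where a joint would pass 70% of its speed; a pose out of reach is approached as far as the arm can. A call with a gripper value outside its range is refused whole. OPENING is the finger opening in m, from 0 to 0.0912, set as the call begins (- or left out, the last holds). The fingers move at their own pace and stop on an object; FORCE is the grip in N (left out, the last holds). Time passes only in rows, so rows that repeat a pose let the fingers close. It gives the time, the measured TCP pose, the force and the opening at its end, in the units of the state.
- r.state(): the state, without advancing time (a new reading comes with each control period).
- r.grab_frame(name): name is "scene" or "side" or "wrist"; returns the picture (384x512x3 uint8, blue, green, red); there is no depth.
- r.get_calibration(name): a dict with "vfov" (degrees; the focal length in pixels is half the picture's height over the tangent of half this angle, whatever the lens; pixels are square), "cx", "cy" (the principal point, pixels), "distortion" ([k1, k2, p1, p2, k3] as OpenCV has them; the pictures are not rectified), "cam_to_world" (4x4, takes a point from camera to world coordinates); the wrist camera has in their place "T_tool_cam" (4x4, takes a point from camera to tool coordinates, whose origin is the TCP and whose axes are the tool frame's). Camera axes: x right, y down, z forward; pixel columns grow to the right and rows downward; lengths in m; the calibration is good to about 2 mm. A picture is of the moment at which its call begins: read the wrist's pose just before it. get_calibration takes no time and is no camera call.
- r.sign_off(): hands the job in, once; it reports no verdict.
The state is a dict: "t": time; "joint_pos": joint angles; "qd": joint speeds; "joint_torque": joint torques, N m; "eef_pos": TCP position; "tool_rot": TCP orientation; "contact_force": force on the tool from outside, world axes, zero at the start; "wrist_torque": the same for the moment, N m; "finger_gap": opening from 0.0 (shut) to 1.0 (fully open).
Only numpy, scipy, OpenCV 4.12 (cv2) and the standard library are available. Lean on these libraries where they do the work, as an engineer would, in place of code of your own. Each camera call takes 0.05 s, during which the arm holds its last target.

TASK

The air cleaner's filter is due for a look, but someone left a roll of masking tape on the filter hatch. Without picking the roll up, slide it with the fingertips off the hatch onto the rimmed ledge beside it; then press the ribbed front edge of the hatch once, let the hatch spring open by itself, and keep clear of it for two seconds to see that it stays up. Leave the tape lying flat on the ledge and everything else where it stands.

Things in the scene. Friction and masses are not known exactly. Their poses are not given: they have to be found in the camera images.
- cleaner: bench-top air cleaner: a light grey box 240 mm deep (its x), 370 mm wide (its y), 150 mm high, fixed. Origin: centre of its underside, at table height; x points to its back, y to its left seen from the front, z up. Its top is flat: in front the hatch, left of it the ledge, behind it (x above 12 mm) a grille; on the right strip, at x 29 to 99 mm, a switch 7 mm and a knob 16 mm high
- ledge (a point): point on the ledge, a good place for the tape's centre: on the flat top left of the hatch, level with the shut hatch, at x -55, y +110, z +150 mm of the cleaner. The ledge runs over the cleaner's full depth from y +35 to +181 mm, with a rim 11 mm high, 4 mm thick along its three outer sides
- hatch (a joint): angle of the filter hatch, rad: 0 shut, latched and flush; grows as it opens, 1.25 fully open. Hinge along its back edge: the front edge swings up and back. Pressed over the latch it gives against 4 to 5 N; 5 mm down (-0.045) the latch lets go, -0.06 is the stop. Let up, it springs open in about 1.5 s and stays. Pushing the open hatch down to the stop latches it shut again
- hatch_press (a point): where to press: middle of the ribbed patch on the hatch's top face, over the latch, 17 mm behind the front edge, 109 mm in front of the hinge, midway across; moves with the hatch. The hatch is a grey plate 156 mm wide (y), 132 mm front to back (x -126 to +6, y -123 to +33 mm of the cleaner), 6 mm thick, its top 150 mm above the table when shut
- latch_pin (a joint): side slip of the steel pin of the push-push latch, hidden under the hatch, in m: 0 latched; goes to about +0.007 when a press frees it, runs to about -0.012 as the hatch springs up, and stays there unless the hatch is pushed shut again
- tape_mid (a point): centre, half-way up, of the roll of beige masking tape that lies flat on the hatch: outer diameter 100 mm, core hole 76 mm wide and open right through, 36 mm high, about 130 g, loose. It slides easily over the hatch and the ledge
- tub: white plastic pot with a lid, 47 mm wide, 38 mm high, loose, at the back of the ledge; origin in the centre of its underside. Leave alone
- bottle_a: squeeze bottle of ochre paint, 60 mm wide, 165 mm high, loose on the table to the left of the cleaner; origin under its centre. Leave alone
- bottle_b: squeeze bottle of red paint, 54 mm wide, 130 mm high, loose on the table to the right of the cleaner; origin under its centre. Leave alone
- brush: paint brush 200 mm long lying on the table in front of the cleaner; its x axis runs from handle to tip. Leave alone
- jar: white jar with a metal lid, 76 mm wide, 85 mm high, loose, far left on the table. Leave alone
- cup: paper cup 76 mm wide, 92 mm high, with a paint stick standing in it to 190 mm, loose, far right on the table. Leave alone
- sponge: yellow sponge block 120 x 75 x 34 mm, loose, right on the table. Leave alone
Not all that is in view belongs to the job. What is shaped like the part that bears tape_mid but black or purple is not meant.

How it is judged:
On the way, in this order (a step that is already met when the one before it is completed fails the run):
1. the tape roll lies wholly off the hatch, flat on the ledge, while the hatch is still shut (y of tape_mid in the frame of cleaner between 0.0845 and 0.14 m and height (world z) of tape_mid between 0.162 and 0.174 m and value of joint hatch below 0.03 rad), for 0.2 s.
2. the hatch is pressed in at its latch (value of joint hatch below -0.03 rad and contact force between the fingers and hatch above 1 N).
3. the hatch stands open by itself, with the robot clear of it, for two seconds (value of joint hatch above 1.15 rad and contact force between each of the arm, the fingers and hatch below 0.05 N), for 2 s.
At the end, for the whole second after the job is handed in: The hatch stands over 1.15 rad open, at rest; the tape lies flat and still on the ledge (within 0.1 rad of level, centre 162 to 174 mm above the table), wholly clear of the hatch (centre 84.5 to 140 mm left of the cleaner's middle); the other loose things are within 30 mm of where they stood (value of joint hatch above 1.15 rad and velocity of joint hatch below 0.05 rad/s and y of tape_mid in the frame of cleaner between 0.0845 and 0.14 m and height (world z) of tape_mid between 0.162 and 0.174 m and angle between tape_mid's own z axis and vertical below 0.1 rad and linear speed of tape below 0.02 m/s and distance of each of tub, bottle_a, bottle_b, brush, jar, cup, sponge from where it was at the start of the episode below 0.03 m); the robot touches nothing.
It fails at once if the tape roll is lifted more than 14 mm or tipped instead of slid (height (world z) of tape_mid above 0.182 m or angle between tape_mid's own z axis and vertical above 0.35 rad).
It fails at once if the hatch pops while the tape roll is still on it (value of joint hatch above 0.1 rad and y of tape_mid in the frame of cleaner below 0.083 m).
It fails at once if the hatch, once sprung open, is pushed shut again (a second press) (value of joint hatch below 0.05 rad and value of joint latch_pin below -0.003 m).
It fails at once if the pot on the ledge is shoved more than 30 mm (distance of tub from where it was at the start of the episode above 0.03 m).
It fails at once if a bottle, the brush, the jar, the cup or the sponge is moved more than 30 mm (distance of any of bottle_a, bottle_b, brush, jar, cup, sponge from where it was at the start of the episode above 0.03 m).
It also fails if it takes over 51 s, if anything falls off the work surface, if the arm or the gripper's body presses on something with over 40 N, if the wrist force passes 120 N, or if a joint passes its speed limit or range.

## Working session

There is one attempt and no reset: what is moved stays moved. The work goes in short steps, Python scripts to look and compute and a shell command to move; the robot and the scene stay as the last step left them, time stands still between calls to the robot, and variables do not carry over. Pictures are saved under pics/ and viewed, and the job is handed in when it is done.

```bash
mkdir -p pics; python3 - <<'E'
from cell import r
import cv2
s=r.state(); print({k:s[k] for k in ('t','eef_pos','tool_rot','finger_gap','contact_force')})
for n in ('scene','side','wrist'):
    cv2.imwrite(f'pics/{n}0.png',r.grab_frame(n)); c=r.get_calibration(n); print(n,c)
E
```

```text
{'t': 0.0, 'eef_pos': array([ 0.14293622, -0.6080527 ,  0.21335682]), 'tool_rot': array([ 1.03834315,  1.31043514, -1.03694662]), 'finger_gap': 0.9986549615800008, 'contact_force': array([ 0.21594938, -0.26124077,  0.70015136])}
scene {'vfov': 53.89133037759298, 'cx': 258.15204910569895, 'cy': 188.42072821906166, 'distortion': array([0.01078779, 0.        , 0.        , 0.        , 0.        ]), 'cam_to_world': array([[ 0.46022592,  0.63925181, -0.61607567,  1.35469262],
       [ 0.8877988 , -0.33319508,  0.31748123, -0.42781684],
       [-0.00232293, -0.69306433, -0.720872  ,  1.05408512],
       [ 0.        ,  0.        ,  0.        ,  1.        ]])}
side {'vfov': 57.080827994373685, 'cx': 250.62842980812493, 'cy': 189.96271778825908, 'distortion': array([-0.01156047,  0.        ,  0.        ,  0.        ,  0.        ]), 'cam_to_world': array([[-0.72689113, -0.50547041,  0.46489671,  0.04405079],
       [-0.68668456,  0.54449706, -0.48165057,  0.50979172],
       [-0.00967478, -0.66934492, -0.74288881,  0.92654882],
       [ 0.        ,  0.        ,  0.        ,  1.        ]])}
wrist {'vfov': 64.98931968690873, 'cx': 255.50271687969118, 'cy': 192.76092013865596, 'distortion': array([-0.05698317,  0.        ,  0.        ,  0.        ,  0.        ]), 'T_tool_cam': array([[-2.62541945e-04, -2.94074854e-01,  9.55782356e-01,
        -1.70654239e-01],
       [ 8.93579997e-04, -9.55782076e-01, -2.94074522e-01,
         8.40123290e-02],
       [ 9.99999566e-01,  7.76861097e-04,  5.13712292e-04,
         7.93526014e-05],
       [ 0.00000000e+00,  0.00000000e+00,  0.00000000e+00,
         1.00000000e+00]])}
```

View pics/scene0.png

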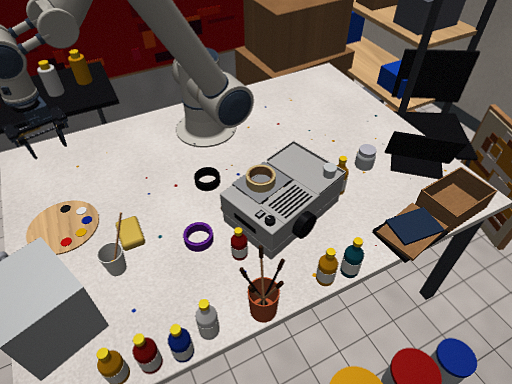

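View pics/side0.png

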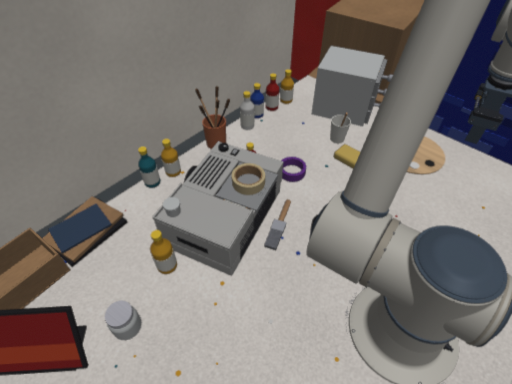

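View pics/wrist0.png

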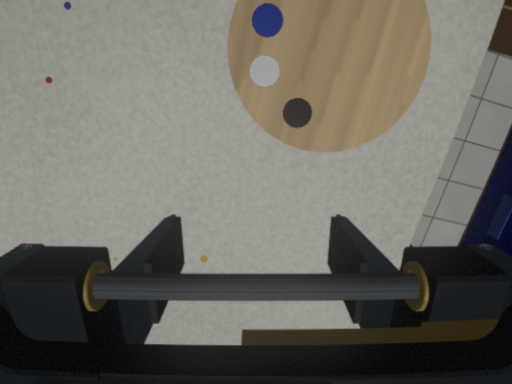

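The scene view shows three rings: beige at (261,178) on the cleaner, black at (207,178) and purple at (198,236) on the table. The beige one on the hatch fits the description. I'll confirm that in an enlarged crop, which I'll also use for the cleaner corners.

```bash
python3 - <<'E'
import cv2
a=cv2.imread('pics/scene0.png')[130:260,190:390]; cv2.imwrite('pics/scene0c.png',cv2.resize(a,None,fx=4,fy=4,interpolation=cv2.INTER_CUBIC))
a=cv2.imread('pics/side0.png')[130:280,140:340]; cv2.imwrite('pics/side0c.png',cv2.resize(a,None,fx=4,fy=4,interpolation=cv2.INTER_CUBIC))
E
```

```text
(no output)
```

View pics/scene0c.png

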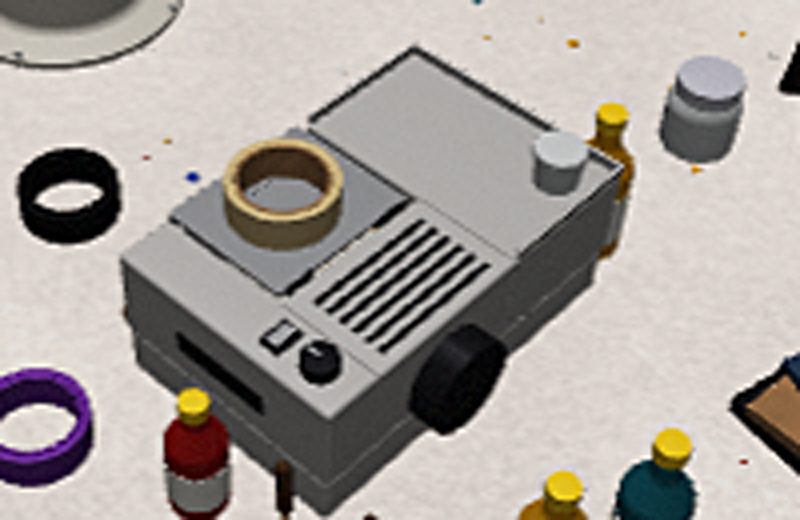

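View pics/side0c.png

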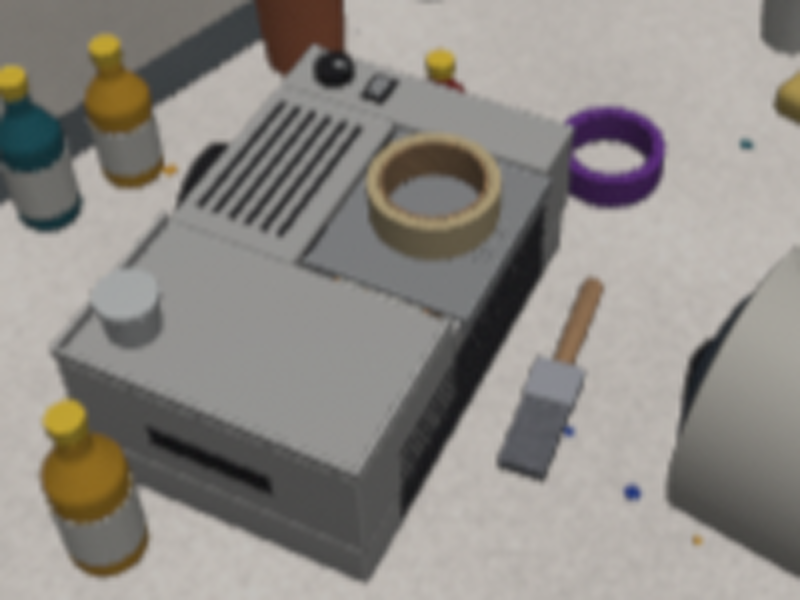

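```bash
cat > h.py <<'E'
import numpy as np, cv2
from cell import r
def ray(n,uv,TW=None):
    c=r.get_calibration(n); f=192/np.tan(np.radians(c['vfov']/2))
    K=np.array([[f,0,c['cx']],[0,f,c['cy']],[0,0,1]])
    p=cv2.undistortPoints(np.array(uv,float).reshape(-1,1,2),K,c['distortion']).reshape(-1,2)
    T=c['cam_to_world'] if 'cam_to_world' in c else TW@c['T_tool_cam']
    return T[:3,3],(np.c_[p,np.ones(len(p))])@T[:3,:3].T
def plane(n,uv,z,TW=None):
    o,d=ray(n,uv,TW); z=np.broadcast_to(np.array(z,float),len(d)); return o+d*((z-o[2])/d[:,2])[:,None]
def fitframe(cl,w):  # cl cleaner xy, w world xy -> yaw,t
    cl=np.array(cl);w=np.array(w)[:,:2]; a=cl-cl.mean(0);b=w-w.mean(0)
    th=np.arctan2((a[:,0]*b[:,1]-a[:,1]*b[:,0]).sum(),(a*b).sum())
    R=np.array([[np.cos(th),-np.sin(th)],[np.sin(th),np.cos(th)]]); t=w.mean(0)-R@cl.mean(0)
    return th,R,t,np.linalg.norm(cl@R.T+t-w,axis=1)
E
python3 - <<'E'
from h import *
crop=lambda uv,ox,oy:(np.array(uv)+.5)/4-.5+[ox,oy]
z=[.15,.15,.161,.161]; C=[[-.12,-.185],[.12,-.185],[.12,.185],[-.12,.185]]
A=plane('scene',crop([[122,260],[332,416],[622,170],[416,46]],190,130),z)
B=plane('side',crop([[572,126],[310,46],[56,350],[360,474]],140,130),z)
for P in (A,B,(A+B)/2):
    th,R,t,e=fitframe(C,P); print(np.degrees(th),t,e.round(4))
np.savez('fr.npz',R=R,t=t,th=th)
for n in('scene','side'):
    im=cv2.imread(f'pics/{n}0.png');h=cv2.cvtColor(im,cv2.COLOR_BGR2HSV)
    x0,x1,y0,y1=(240,285,160,196) if n=='scene' else (228,270,160,198)
    m=np.zeros(h.shape[:2],np.uint8); roi=h[y0:y1,x0:x1]
    sat=roi[...,1];m[y0:y1,x0:x1]=(cv2.inRange(roi,(8,50,40),(32,255,255)))
    ys,xs=np.nonzero(m); print(n,m.sum()//255,xs.min(),xs.max(),ys.min(),ys.max())
    cv2.imwrite(f'pics/m_{n}.png',cv2.resize(m[y0-5:y1+5,x0-5:x1+5],None,fx=8,fy=8,interpolation=0))
    # upper silhouette contour points = top outer circle's far half
    top=[(x,ys[xs==x].min()) for x in range(xs.min()+2,xs.max()-1)]
    P=plane(n,np.array(top)-[0,.5],.186)
    A_=np.c_[2*P[:,:2],np.ones(len(P))]; s=np.linalg.lstsq(A_,(P[:,:2]**2).sum(1),rcond=None)[0]
    print('tape c',s[:2],'rad',np.sqrt(s[2]+s[0]**2+s[1]**2),'cleaner',R.T@(s[:2]-t))
for k,p in dict(ledge=(-.055,.11),press=(-.109,-.045)).items(): print(k,R@np.array(p)+t)
E
```

```text
17.890343183922102 [0.60323759 0.05741793] [0.0045 0.0079 0.0057 0.0035]
18.38520592286304 [0.59529003 0.05755111] [0.0026 0.0022 0.004  0.0025]
18.13910841762605 [0.59926381 0.05748452] [0.0033 0.005  0.0048 0.003 ]
scene 559 246 283 164 192Traceback (most recent call last):
  File "<stdin>", line 17, in <module>
    return umr_minimum(a, axis, None, out, keepdims, initial, where)
ValueError: zero-size array to reduction operation minimum which has no identity
```

```bash
cat >> h.py <<'E'
def tape(n,im,box,lo=(8,40,40),TW=None,z=.186):
    x0,x1,y0,y1=box;h=cv2.cvtColor(im,cv2.COLOR_BGR2HSV)
    m=np.zeros(h.shape[:2],np.uint8);m[y0:y1,x0:x1]=cv2.inRange(h[y0:y1,x0:x1],lo,(32,255,255))
    k,l,st,_=cv2.connectedComponentsWithStats(m);i=1+st[1:,4].argmax();m=np.uint8(l==i)*255
    ys,xs=np.nonzero(m)
    top=[(x,ys[xs==x].min()-.5) for x in range(xs.min()+2,xs.max()-1)]
    P=plane(n,top,z,TW)[:,:2]
    for _ in range(4):
        s=np.linalg.lstsq(np.c_[2*P,np.ones(len(P))],(P**2).sum(1),rcond=None)[0];c=s[:2];R=np.sqrt(s[2]+c@c)
        e=abs(np.linalg.norm(P-c,axis=1)-R);P=P[e<max(.003,2*np.median(e))]
    return c,R,st[i],m
E
python3 - <<'E'
from h import *
f=np.load('fr.npz');R,t=f['R'],f['t']
for n,b in(('scene',(240,282,160,196)),('side',(228,270,160,198))):
    im=cv2.imread(f'pics/{n}0.png')
    c,rad,st,m=tape(n,im,b,(8,40,40)); print(n,st,c,rad,R.T@(c-t))
for k,p in dict(ledge=(-.055,.11),press=(-.109,-.045)).items(): print(k,R@np.array(p)+t)
E
```

```text
scene [246 164  30  29 574] [ 0.55394314 -0.00732621] 0.04645833194880579 [-0.0632456  -0.04748039]
side [232 163  33  32 716] [ 0.55748045 -0.00991448] 0.04939782427184585 [-0.06068988 -0.05104129]
ledge [0.51275136 0.14489502]
press [ 0.50969037 -0.01921358]
```

```bash
python3 - <<'E'
from h import *
s=r.state();M=cv2.Rodrigues(s['tool_rot'])[0];print(M.round(3),'jaw az',np.degrees(np.arctan2(M[1,2],M[0,2])))
E
```

```text
[[-0.     0.973  0.229]
 [ 0.001  0.229 -0.973]
 [-1.     0.    -0.001]] jaw az -76.7787673547302
```

```bash
python3 -m creep '[[[0.03,0.04,0.04,0],[0.06,0.09,0.07,2],[0.1,0.14,0.09,5],[0.13,0.19,0.09,5],[0.17,0.24,0.09,5],[0.2,0.29,0.09,5],[0.23,0.34,0.09,5],[0.27,0.39,0.09,5]]]' 0 20
```

```text
t: 1.15
eef_pos: [0.4124, -0.2178, 0.304]
tool_rot: [0.972, 1.343, -0.972]
contact_force: [0.6, -2.2, -0.9]
finger_gap: 0.159
```

```bash
python3 -m creep '[[[0.03,0.05,0,0],[0.06,0.1,0,0],[0.1,0.15,0,0],[0.13,0.19,0,0],[0.143,0.208,0,0],[0.143,0.208,0,0],[0.143,0.208,0,0]]]' 0 20; python3 - <<'E'
from h import *
s=r.state();np.savez('w1.npz',p=s['eef_pos'],q=s['tool_rot']);cv2.imwrite('pics/wrist1.png',r.grab_frame('wrist'));print(s['eef_pos'],s['tool_rot'],s['finger_gap'])
E
```

```text
t: 2.02
eef_pos: [0.5544, -0.0126, 0.3038]
tool_rot: [0.972, 1.343, -0.973]
contact_force: [-0.1, 0.1, 0.3]
finger_gap: 0.003
[ 0.55435663 -0.01260123  0.30383523] [ 0.97183948  1.34309383 -0.97278482] 0.003458162496431711
```

View pics/wrist1.png

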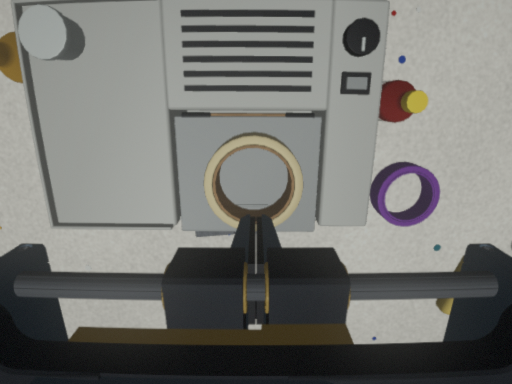

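The wrist view shows the beige roll at about (253,183) on the hatch. The hatch corners are near (176,116), (321,116), (181,233) and (315,230), the tub is at (44,33) and the ledge is on the left. Next I'll measure from this view.

```bash
python3 - <<'E'
from h import *
w=np.load('w1.npz');TW=np.eye(4);TW[:3,:3]=cv2.Rodrigues(w['q'])[0];TW[:3,3]=w['p']
im=cv2.imread('pics/wrist1.png');f=np.load('fr.npz')
c,rad,st,m=tape('wrist',im,(195,312,130,215),(8,25,40),TW);print('tape',st,c,rad)
a=im[100:250,160:340];cv2.imwrite('pics/w1c.png',cv2.resize(a,None,fx=4,fy=4,interpolation=cv2.INTER_CUBIC))
# hatch corners (x,y cleaner): back-left,back-right,front-right,front-left
uv=[[176,116],[321,116],[315,230.5],[181,233]]
P=plane('wrist',uv,.15,TW)
C=[[.006,.033],[.006,-.123],[-.126,-.123],[-.126,.033]]
th,R,t,e=fitframe(C,P);print(np.degrees(th),t,e.round(4))
print('tape in cl',R.T@(c-t),'old frame',f['t'])
C2=[[-.12,.185],[-.12,-.185]];P2=plane('wrist',[[51,226],[367,225]],[.161,.15],TW);print((P2[:,:2]-t)@R)
E
```

```text
tape [ 204  132   99   83 3489] [ 0.5615104  -0.00807656] 0.04678090693245821
18.287241692261244 [0.59686653 0.05717792] [0.0027 0.0009 0.0013 0.0025]
tape in cl [-0.0540461  -0.05086475] old frame [0.59926381 0.05748452]
[[-0.11494885  0.18416882]
 [-0.11797509 -0.18418996]]
```

View pics/w1c.png

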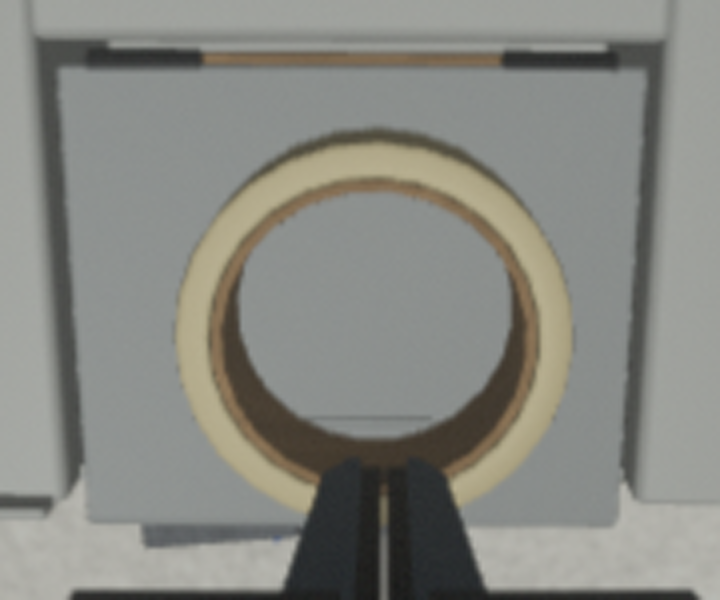

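```bash
python3 - <<'E'
from h import *
w=np.load('w1.npz');TW=np.eye(4);TW[:3,:3]=cv2.Rodrigues(w['q'])[0];TW[:3,3]=w['p']
uv=(np.array([[178,330],[573,330],[375,140],[253,184],[507,194],[195,406]])+.5)/4-.5+[160,100]
P=plane('wrist',uv,.186,TW)[:,:2]
s=np.linalg.lstsq(np.c_[2*P,np.ones(len(P))],(P**2).sum(1),rcond=None)[0];c=s[:2];print(c,np.sqrt(s[2]+c@c))
c=np.array([.557,-.0095])if abs(np.sqrt(s[2]+c@c)-.05)>.003 else c
uv=[[176,116],[321,116],[315,230.5],[181,233]];C=[[.006,.033],[.006,-.123],[-.126,-.123],[-.126,.033]]
th,R,t,e=fitframe(C,plane('wrist',uv,.15,TW)); f=np.load('fr.npz');t=(t+f['t'])/2; th=np.radians(18.2)
R=np.array([[np.cos(th),-np.sin(th)],[np.sin(th),np.cos(th)]]);np.savez('fr2.npz',R=R,t=t,th=th)
print('tape cl',R.T@(c-t),'tcp cl',R.T@(w['p'][:2]-t))
for k,p in dict(ledge=(-.055,.11),press=(-.109,-.045)).items(): print(k,R@np.array(p)+t)
print('y axis',R[:,1],'x',R[:,0]); 
E
```

```text
[ 0.55706035 -0.00985225] 0.04887173055335946
tape cl [-0.05993717 -0.05101518] tcp cl [-0.06336424 -0.05278217]
ledge [0.51145987 0.14464973]
press [ 0.50857329 -0.01946203]
y axis [-0.31233492  0.94997205] x [0.94997205 0.31233492]
```

```bash
python3 -m creep '[[[0.003,0.003,-0.03,0],[0.003,0.003,-0.07,0],[0.003,0.003,-0.1,0],[0.003,0.003,-0.125,0],[0.003,0.003,-0.138,0],[0.003,0.003,-0.144,0],[0.003,0.003,-0.144,0]]]' 0 20
```

```text
t: 2.95
eef_pos: [0.5582, -0.0089, 0.1603]
tool_rot: [0.972, 1.343, -0.972]
contact_force: [0.1, 0.2, -0.7]
finger_gap: 0.002
```

```bash
python3 -m creep '[[[-0.005,0.014,0,0],[-0.009,0.029,0,0],[-0.016,0.048,0,0],[-0.022,0.067,0,0],[-0.028,0.086,0,0],[-0.034,0.105,0,0],[-0.04,0.122,0,0],[-0.044,0.134,0,0]]]' 0 20; python3 - <<'E'
from h import *
s=r.state();cv2.imwrite('pics/wrist2.png',r.grab_frame('wrist'));print(s['eef_pos'])
E
```

```text
t: 3.95
eef_pos: [0.5135, 0.1265, 0.1599]
tool_rot: [0.971, 1.343, -0.971]
contact_force: [-0.7, -1.8, 1.9]
finger_gap: 0.007
[0.51351907 0.12654632 0.15987807]
```

View pics/wrist2.png

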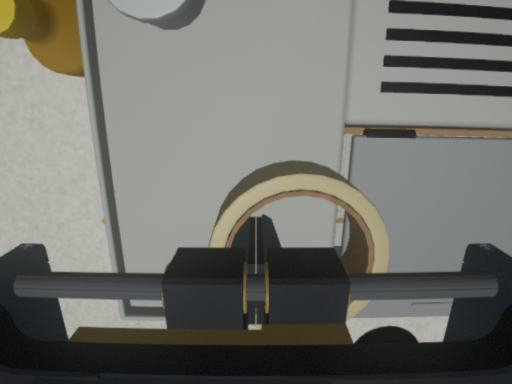

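```bash
python3 -m creep '[[[-0.003,0.01,0,0],[-0.006,0.02,0,0],[-0.009,0.028,0,0],[-0.011,0.034,0,0],[-0.013,0.039,0,0],[-0.013,0.04,0,0],[-0.013,0.04,0,0]]]' 0 20; python3 - <<'E'
from h import *
s=r.state();cv2.imwrite('pics/wrist3.png',r.grab_frame('wrist'));cv2.imwrite('pics/side3.png',r.grab_frame('side'));print(s['eef_pos'])
f=np.load('fr2.npz');print(f['R'].T@(s['eef_pos'][:2]-f['t']))
E
```

```text
t: 4.88
eef_pos: [0.501, 0.1654, 0.1599]
tool_rot: [0.972, 1.343, -0.972]
contact_force: [0.3, -0.2, -0.4]
finger_gap: 0.004
[0.5010491  0.16535727 0.15991084]
[-0.05842225  0.13292323]
```

View pics/wrist3.png

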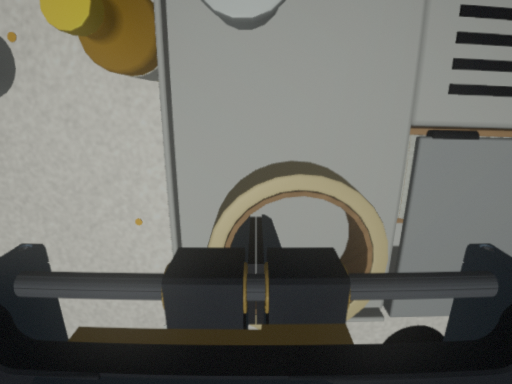

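View pics/side3.png

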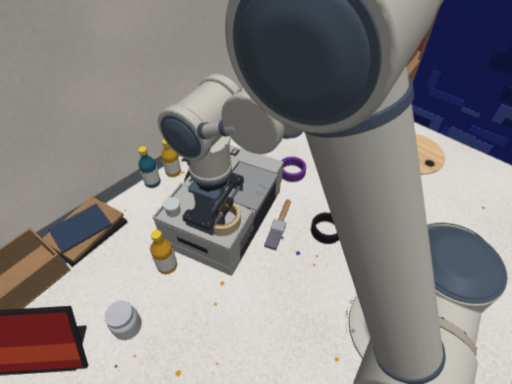

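```bash
python3 -m creep '[[[0.004,-0.012,0,0],[0.006,-0.018,0,0],[0.006,-0.018,0.02,0],[0.006,-0.018,0.06,0],[0.006,-0.018,0.11,0],[0.006,-0.018,0.14,0],[0.006,-0.018,0.14,0]]]' 0 20; python3 - <<'E'
from h import *
s=r.state();np.savez('w4.npz',p=s['eef_pos'],q=s['tool_rot']);a=r.grab_frame('wrist');cv2.imwrite('pics/wrist4.png',a)
cv2.imwrite('pics/w4c.png',cv2.resize(a[100:250,150:370],None,fx=3.5,fy=3.5,interpolation=cv2.INTER_CUBIC))
f=np.load('fr2.npz');print(s['eef_pos'],f['R'].T@(s['eef_pos'][:2]-f['t']))
E
```

```text
t: 5.85
eef_pos: [0.5082, 0.1471, 0.3022]
tool_rot: [0.974, 1.34, -0.969]
contact_force: [0.3, -0.8, -0.5]
finger_gap: 0.003
[0.50824234 0.14706231 0.30217163] [-0.05730302  0.11329683]
```

View pics/wrist4.png

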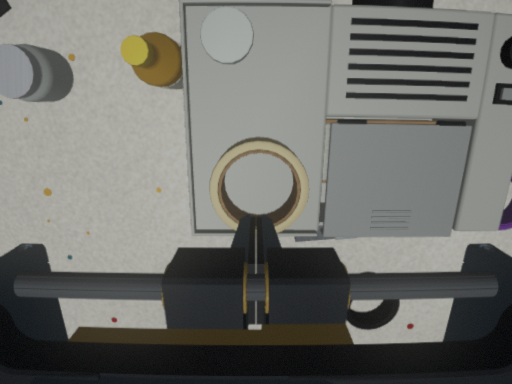

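View pics/w4c.png

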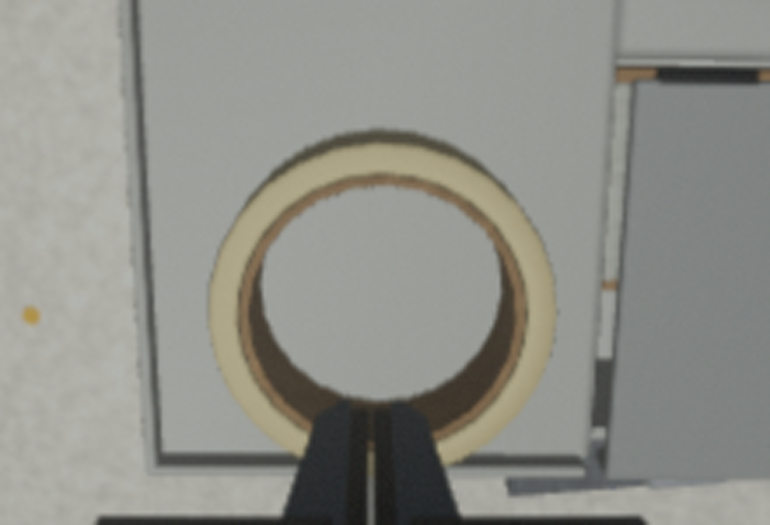

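The tape now lies flat on the ledge, centred near (259,188) in the wrist view. It's clear of the hatch, whose left edge is near column 325. The ribbed patch is at (391,219). Measuring both now.

```bash
python3 - <<'E'
from h import *
w=np.load('w4.npz');TW=np.eye(4);TW[:3,:3]=cv2.Rodrigues(w['q'])[0];TW[:3,3]=w['p']
f=np.load('fr2.npz');R,t=f['R'],f['t']
uv=(np.array([[209,310],[556,310],[382,142],[280,181],[492,186]])+.5)/3.5-.5+[150,100]
P=plane('wrist',uv,.186,TW)[:,:2]
s=np.linalg.lstsq(np.c_[2*P,np.ones(len(P))],(P**2).sum(1),rcond=None)[0];c=s[:2];print('tape',c,np.sqrt(s[2]+c@c),R.T@(c-t))
Q=plane('wrist',[[391,219],[328,122],[469,124],[454,236],[324,238]],.15,TW);print(Q[0],((Q[:,:2]-t)@R).round(4))
print('shift to press',Q[0,:2]-w['p'][:2])
E
```

```text
tape [0.50765682 0.14294686] 0.04912744329993561 [-0.05914465  0.10957014]
[ 0.51350071 -0.01790371  0.15      ] [[-0.1038 -0.0451]
 [ 0.0059  0.0367]
 [ 0.006  -0.1182]
 [-0.1263 -0.1266]
 [-0.1277  0.0321]]
shift to press [ 0.00525837 -0.16496602]
```

```bash
python3 -m creep '[[[0,-0.04,0,0],[0.001,-0.09,0,0],[0.001,-0.14,-0.02,0],[0.001,-0.166,-0.06,0],[0.001,-0.166,-0.1,0],[0.001,-0.166,-0.125,0],[0.001,-0.166,-0.137,0],[0.001,-0.166,-0.137,0]]]' 0 20; python3 - <<'E'
from h import *
s=r.state();cv2.imwrite('pics/wrist5.png',r.grab_frame('wrist'));f=np.load('fr2.npz');print(s['eef_pos'],f['R'].T@(s['eef_pos'][:2]-f['t']))
E
```

```text
t: 6.9
eef_pos: [0.5075, -0.0186, 0.1622]
tool_rot: [0.971, 1.345, -0.973]
contact_force: [-0.3, 0.4, 1.0]
finger_gap: 0.004
[ 0.50751899 -0.01863308  0.16222193] [-0.10974264 -0.04388323]
```

View pics/wrist5.png

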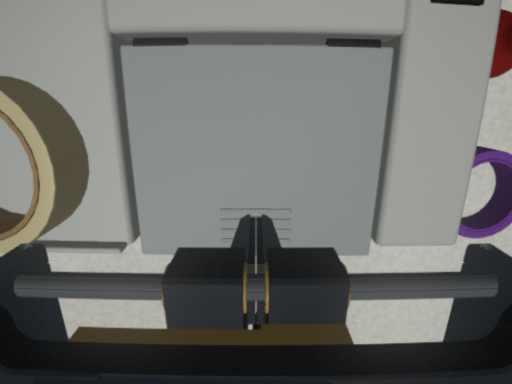

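```bash
python3 -m creep '[[[0,0,-0.006,0],[0,0,-0.01,0],[0,0,-0.013,0],[0,0,-0.015,0],[0,0,-0.015,0]]]' 0 20
```

```text
t: 7.58
eef_pos: [0.5081, -0.0186, 0.148]
tool_rot: [0.972, 1.343, -0.972]
contact_force: [-1.2, 0.5, 4.9]
finger_gap: 0.007
```

```bash
python3 -m creep '[[[0,0,-0.002,0],[0,0,-0.0035,0],[0,0,-0.0045,0],[0,0,-0.0045,0]]]' 0 20
```

```text
t: 8.07
eef_pos: [0.5081, -0.0186, 0.1437]
tool_rot: [0.972, 1.343, -0.972]
contact_force: [-3.5, -0.7, 10.5]
finger_gap: 0.005
```

```bash
python3 -m creep '[[[-0.02,-0.006,0.02,0],[-0.06,-0.02,0.05,0],[-0.1,-0.033,0.08,0],[-0.12,-0.04,0.12,0],[-0.12,-0.04,0.16,0],[-0.12,-0.04,0.18,0],[-0.12,-0.04,0.18,0],[-0.12,-0.04,0.18,0]]]' 0 20; python3 - <<'E'
from h import *
cv2.imwrite('pics/scene6.png',r.grab_frame('scene'));cv2.imwrite('pics/side6.png',r.grab_frame('side'))
E
```

```text
t: 9.07
eef_pos: [0.3877, -0.0585, 0.3226]
tool_rot: [0.972, 1.344, -0.972]
contact_force: [0.5, -0.9, 0.2]
finger_gap: 0.009
```

View pics/scene6.png

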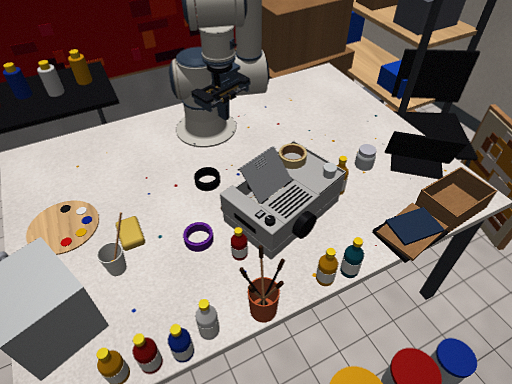

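View pics/side6.png

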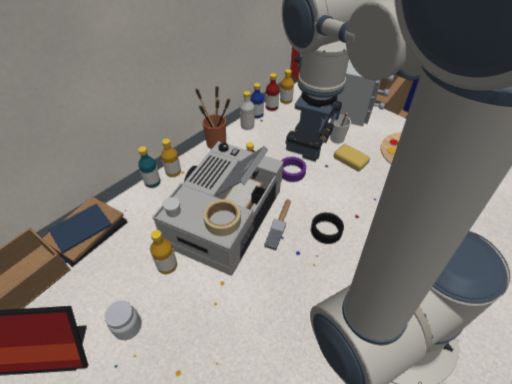

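The scene view shows the hatch rising at (265,175), the tape on the ledge at (293,155) and the arm well clear. I'll wait for the hatch to open fully and stay up.

```bash
for i in 1 2 3 4; do python3 -m creep '[[[0,0,0,0],[0,0,0,0],[0,0,0,0],[0,0,0,0],[0,0,0,0],[0,0,0,0],[0,0,0,0],[0,0,0,0]]]' | head -1; done; python3 - <<'E'
from h import *
a=r.grab_frame('scene');b=r.grab_frame('side');w=r.grab_frame('wrist')
z=lambda i,y,x:cv2.resize(i[y:y+150,x:x+200],None,fx=2,fy=2,interpolation=2)
cv2.imwrite('pics/fin7.png',np.hstack([z(a,120,190),z(b,130,140)]));cv2.imwrite('pics/wrist7.png',w);print(r.state()['t'])
E
```

```text
t: 10.18
t: 11.18
t: 12.18
t: 13.18
13.325
```

View pics/fin7.png

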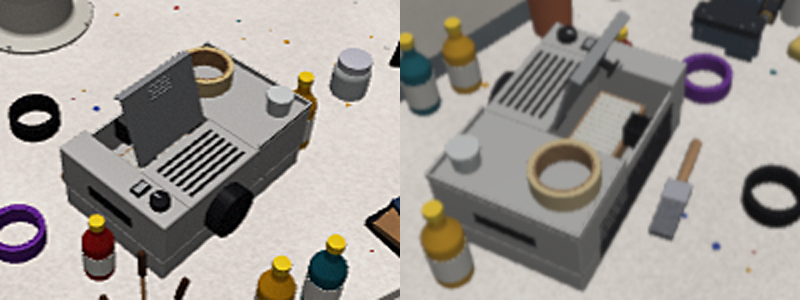

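View pics/wrist7.png

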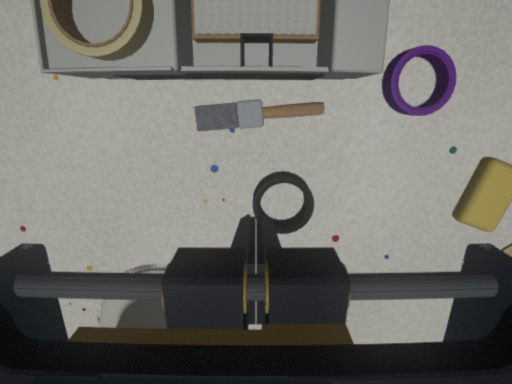

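```bash
python3 - <<'E'
from h import *
f=np.load('fr2.npz');R,t=f['R'],f['t'];th=f['th']
a=r.grab_frame('scene')
old=cv2.imread('pics/fin7.png')[:,:400]
new=cv2.resize(a[120:270,190:390],None,fx=2,fy=2,interpolation=2)
print('diff max',cv2.absdiff(old,new).max())
# hatch top corners in scene view, ray onto the planes y=-.123 / +.033 of the cleaner
for uv,y in(([117,95],-.123),([191,51],.033)):
    o,d=ray('scene',(np.array(uv)+.5)/2-.5+[190,120]);d=d[0]
    n=R[:,1];k=(y-n@(o[:2]-t))/(n@d[:2]);p=o+k*d;x=R[:,0]@(p[:2]-t);print('corner x,z',x,p[2],'angle',np.arctan2(p[2]-.147,-x))
c,rad,st,m=tape('scene',a,(275,310,138,175));print(st,c,rad,R.T@(c-t))
b=r.grab_frame('side');c,rad,st,m=tape('side',b,(200,245,196,236));print(st,c,rad,R.T@(c-t))
s=r.state();print(s['t'],abs(s['qd']).max(),s['contact_force'])
E
```

```text
diff max 14
corner x,z -0.039288933994183324 0.2780734524887776 angle 1.2795712397306722
corner x,z -0.02876840294940863 0.2771024908114401 angle 1.353176951456468
[283 143  24  26 376] [0.50217615 0.15004236] 0.04180769679949475 [-0.06213496  0.11802248]
[203 196  38  40 836] [0.50971596 0.14035657] 0.0473155916502904 [-0.05799756  0.10646631]
13.425 0.0013843111374565846 [ 0.48801385  0.65352793 -0.58515624]
```

```bash
python3 -c "
from cell import r
print(r.sign_off())"
```

```text
the job is handed in; nothing more can be done
None
```

The tape is flat on the ledge, the hatch popped open after one press, and I handed the job in at about 13.4 s of the 51 s allowed. The hand-in gives no verdict, so these are my own checks.

- **Tape:** I put the closed fingertips into the core hole, dragged the roll about 160 mm onto the ledge without lifting it, backed off and withdrew.
- **Hatch:** I pressed the ribbed patch once, about 6 mm down with roughly 10 N measured at the wrist. Then I pulled up and away towards the robot.
- **Hatch stays up:** Rough measurement of its upper corners gave 1.28 and 1.35 rad, which fits the 1.25 rad end stop. The arm stood clear for more than 4 s after letting go. Two pictures taken just before hand-in were practically identical.
- **Tape position:** It lies about 110 mm left of the cleaner's middle in the wrist view and 106 mm in the side view. The scene view gave 118 mm, but the hatch partly hides the roll there and its circle fit was poor. All three are within 84.5 to 140 mm.
- **Other things:** The tub, bottles, brush, sponge and jar looked unmoved in the last pictures, which I judged by eye only. The last full view showing the cup was from just after the press. The arm touched nothing at the end.

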